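# Take up a bun with the tongs at the school kiosk

### The job

Pick up the tongs lying on the counter, close them on the round bun on the serving board, and lift it so that it hangs in the tongs at least 10 cm clear above the board. Touch the bun only with the tongs, leave the other breads, the water bottle and the pen cup where they are, and finish while still holding the bun up in the tongs: do not put it down or let go.

Things in the scene. Friction and masses are not known exactly. Their poses are not given: they have to be found in the camera images.
- tongs: Steel serving tongs lying on the counter, 242 mm long, jaws pointing along +x, z up. Origin at counter level below the middle of the two rubber grips, close to the balance point. Upright hinge pin, 22 mm across, 46 mm tall, 110 mm behind the origin (-x); one arm forward on each side (+y left, -y right). A spring holds them open against a stop; both arms always turn alike. 135 g
- tongs_grip (a point): point midway between the two black rubber grips, 32 mm above the tongs' origin. Squeeze both grips together along the tongs' y. Each grip is 54 mm long (x), 9 mm thick, 24 mm tall; over their outer faces they measure 59 mm at rest, 37 mm when parallel. About 4 N on each grip starts to close them, 7 N makes them parallel; let go, they spring open
- tongs_jaws (a point): point midway between the jaws, 95 mm ahead (+x) of the tongs' origin, 18 mm above it. The jaws are upright steel plates, 4 mm thick, 48 mm long (x), 36 mm tall down to the tongs' underside, slightly hollow inside. At rest 95 mm apart inside at mid-length (103 mm over all), 54 mm when the grips are parallel: they close 1.9 mm for each mm the grips close
- tong_left: the left (+y) arm of the tongs with its grip and jaw; origin on the hinge axis at the level of the tongs' underside, 110 mm behind the tongs' origin; at rest its axes are those of the tongs, and it turns about z by up to -0.19 rad as the tongs close (-0.10 rad: grips parallel)
- tong_right: the right (-y) arm, the mirror image of the left: it turns about z by up to +0.19 rad as the tongs close
- bun: round domed bun with sesame on top, 54 mm in diameter (widest 10 to 18 mm above its underside), 40 mm tall, about 45 g, rigid; origin at the centre of its underside, z up. It stands loose on the serving board in one of three places in a row, between or beside the other two breads
- bun_center (a point): point on the bun's axis 15 mm above its underside, at its widest
- board: fixed flat wooden serving board, 200 mm (x) by 370 mm (y), 20 mm thick, without a rim; origin at the centre of its underside, on the counter. The three breads stand in a row along its y axis, about 125 mm from one to the next, all within 15 mm of its middle line in x
- finger_roll: long finger roll on the board, to be left alone: 102 mm long along its x axis, 30 mm wide, 28 mm tall; origin at the centre of its underside; it lies roughly along the board's x axis
- bread_ring: ring-shaped bread on the board, to be left alone: 84 mm in diameter with a 40 mm hole, 22 mm tall; origin at the centre of its underside
- water: clear water bottle on the counter, to be left alone: 64 mm in diameter, 200 mm tall; origin at the centre of its underside
- pen_cup: grey cup of pens on the counter, to be left alone: 72 mm in diameter, 145 mm tall with the pens; origin at the centre of its underside
There are look-alikes about, which are no part of the job. What is shaped like the bun but blue or green is not meant.

How it is judged:
By the outcome, as a careful person would: the job done as asked, in the order asked, and still so for the second after the job is handed in, while the arm keeps its last pose, push and grip.
It also fails if it takes over 48 s, if anything falls off the work surface, if the arm or the gripper's body presses on something with over 40 N, if the wrist force passes 120 N, or if a joint passes its speed limit or range.

### The arm

A 6-joint arm with a two-finger parallel gripper is mounted at the origin on the work surface. World frame = base frame: x ahead of the robot, y to its left, z up, the work surface at z = 0. Lengths are in m, angles in rad, forces in N, time in s.
With the tool pointing down it reaches from about 0.375 to 0.825 m from the base axis. Payload 5.5 kg.
Tool frame: the origin (TCP) lies midway between the tips of the shut fingers; the grasp point (between the pads) lies 19 mm behind it (pinch_z is the distance from the TCP to the grasp point, in m); z points along the fingers, y is the line along which they close (so a half turn about z gives the same grasp; the last joint's range is limited). The gripper opens to 85 mm and grips with 20 to 120 N. Pads are 22 mm wide; open, the fingers measure 114 mm over their backs; the gripper's body (76 mm by 85 mm) begins 54 mm behind the grasp point. The pads swing forward as they close: fully open they stand 13 mm farther back than shut.
Start: joints at [1.163, 0.314, -0.047, 1.21, 0, 1.571], TCP at [0.238, 0.551, 0.231] pointing down, gripper open.
Joint ranges: [-2.67, 2.67], [-0.69, 1.73], [-1.03, 1.25], [-2.08, 2.16], [-1.42, 1.45], [-3.14, 3.14]. Speed limits (rad/s): [2.39, 2.39, 3.01, 3.14, 3.14, 3.14].

### API

Orientations are given as a unit quaternion [x, y, z, w].
In Python, from plant import sense, camera, calibration, finish_job, pinch_z gives the robot as it stands. The module is installed in compiled form; this text tells all that it offers.
- The arm moves only by the tool carry_out, never from a script. Its argument "moves" is a list of rows, each an object with "slide": the shift along the tool's x, y, z in units of 0.25 m (1.0 is 0.25 m), a list of three; "turn": the turn, a rotation vector about the tool's x, y, z in units of 0.1 rad (1.0 is 0.1 rad), a list of three. A call has 1 to 12 rows; each row shifts and turns the commanded pose from where the row before left it, along the tool's axes as they then stand; what a row does not reach is not made up. A row lasts 1/12 s, in which the tool goes at most 41.7 mm and 7.16 degrees, less where a joint would pass 70% of its speed; a pose out of reach is approached as far as the arm can. A call with a number of a shift or a turn outside -1 to 1 is refused whole. A call with a gripper value outside its range is refused whole. "gripper" is the opening, from 0 (shut) to 1 (fully open), set as the call begins (left out, the last holds). The fingers move at their own pace and stop on an object; "newtons" is the grip in N (left out, the last holds). Time passes only in rows, so rows that do not move let the fingers close. It gives the time, the measured TCP pose, the force, the opening and the grip force at its end, in the units of the state.
- sense(): the state, without advancing time (a new reading comes with each control period).
- camera(name): name is "scene" or "top" or "wrist"; returns (picture, depth): 480x640x3 uint8, red, green, blue; 480x640 float32, m along the optical axis (not along the pixel's ray), 0 where there is no reading.
- calibration(name): a dict with "intrinsics" (3x3 intrinsics, pixels), "world_to_cam" (4x4, takes a point from world to camera coordinates). Camera axes: x right, y up, looking along -z (the intrinsics and any distortion apply to the point x, -y, -z); pixel columns grow to the right and rows downward; lengths in m; the calibration is good to about 2 mm. A picture is of the moment at which its call begins: read the wrist's pose just before it. calibration takes no time and is no camera call; for the wrist camera it gives the pose at the moment of the call.
- finish_job(): hands the job in; it is judged then, once.
The state is a dict: "time_s": time; "q": joint angles; "qvel": joint speeds; "joint_torque": joint torques, N m; "position": TCP position; "eef_rot": TCP orientation; "force": force on the tool from outside, world axes, zero at the start; "moment": the same for the moment, N m; "grip_width": finger opening in m; "grip_force": force on a finger pad.
Only numpy, scipy, OpenCV 4.12 (cv2) and the standard library are available. Lean on these libraries where they do the work, as an engineer would, in place of code of your own. Each camera call takes 0.05 s, during which the arm holds its last target. There are 200 camera calls.

## Working session

There is one attempt and no reset: what is moved stays moved. The work goes in short steps, Python scripts to look and compute and a tool call to move; the robot and the scene stay as the last step left them, time stands still between calls to the robot, and variables do not carry over. Pictures are saved under pics/ and viewed, at most 10 in all, crops included, and the job is handed in when it is done.

Besides the shell and the picture viewer there is one more tool, called by a JSON object that holds its "name" and its "arguments", one argument or row to a line. carry_out: Moves the arm, as the interface text tells. Shifts and turns lie within -1 to 1; 1 stands for 0.25 m of shift or 0.1 rad of turn. Its arguments: {"type":"object","properties":{"moves":{"type":"array","items":{"type":"object","properties":{"slide":{"type":"array","items":{"type":"number","minimum":-1,"maximum":1}},"turn":{"type":"array","items":{"type":"number","minimum":-1,"maximum":1}}}}},"gripper":{"type":"number"},"newtons":{"type":"number"}},"required":["moves"]}

```bash
mkdir -p pics
cat > h.py <<'E'
import numpy as np,cv2
from plant import sense,camera,calibration,pinch_z
def save(n,f,box=None,s=1):
    p,d=camera(n)
    np.savez('pics/'+f,p=p,d=d,K=calibration(n)['intrinsics'],T=calibration(n)['world_to_cam'])
    cv2.imwrite('pics/'+f+'.png',p[:,:,::-1]); return p,d
def load(f):
    z=np.load('pics/'+f+'.npz'); return z['p'],z['d'],z['K'],z['T']
def ray(u,v,K,T):
    c=np.linalg.inv(T); d=np.linalg.inv(K)@[u,v,1]; d=np.array([d[0],-d[1],-d[2]])
    return c[:3,3],c[:3,:3]@d
def onplane(u,v,z,K,T):
    o,d=ray(u,v,K,T); return o+d*(z-o[2])/d[2]
def cloud(d,K,T):
    v,u=np.mgrid[:480,:640]; a=np.stack([u,v,np.ones_like(u)],-1)@np.linalg.inv(K).T
    a=a*d[...,None]*[1,-1,-1]; c=np.linalg.inv(T); return a@c[:3,:3].T+c[:3,3]
E
python3 - <<'E'
from h import *
a,_=save('top','top1');b,_=save('scene','scene1')
print(calibration('top'),calibration('scene'),pinch_z, sense())
E
```

```text
{'intrinsics': array([[539.03244756,   0.        , 311.5516773 ],
       [  0.        , 539.03244756, 243.95536886],
       [  0.        ,   0.        ,   1.        ]]), 'world_to_cam': array([[-0.00434979, -0.99991383,  0.01238632, -0.01219026],
       [ 0.99005901, -0.00256489,  0.1406292 , -0.50375964],
       [-0.14058531,  0.01287489,  0.98998485, -1.29421765],
       [ 0.        ,  0.        ,  0.        ,  1.        ]])} {'intrinsics': array([[573.4877331 ,   0.        , 313.13856007],
       [  0.        , 573.4877331 , 233.13193988],
       [  0.        ,   0.        ,   1.        ]]), 'world_to_cam': array([[-0.53832216,  0.84272471,  0.00493022,  0.27319349],
       [-0.65419481, -0.42156526,  0.62794258,  0.30204265],
       [ 0.53126114,  0.33481008,  0.77824406, -1.78631731],
       [ 0.        ,  0.        ,  0.        ,  1.        ]])} 0.0187 {'time_s': 0.1, 'q': array([ 1.16301318e+00,  3.14142265e-01, -4.79788896e-02,  1.21020674e+00,
        7.63445810e-07,  1.57079041e+00]), 'qvel': array([ 2.33984378e-04, -2.07735367e-03,  2.66925505e-03,  5.52397717e-05,
       -1.78108789e-04,  1.24720444e-03]), 'joint_torque': array([-3.90647383e-04, -5.40765953e+01,  3.40542161e+01,  1.12088153e-02,
       -6.87922534e-05,  1.38073275e-05]), 'position': array([0.23773739, 0.55032109, 0.23052869]), 'eef_rot': array([ 2.02478858e-01,  9.79286335e-01, -7.49842224e-04, -1.55433042e-04]), 'force': array([ 0.88514967, -0.77294451,  0.20262776]), 'moment': array([ 0.0019598 ,  0.01873006, -0.03155522]), 'grip_force': 0.0, 'grip_width': 0.08532807658394355}
```

View pics/top1.png

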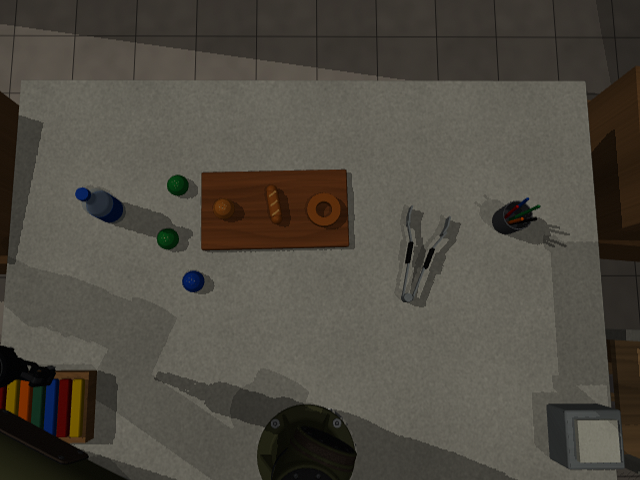

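View pics/scene1.png

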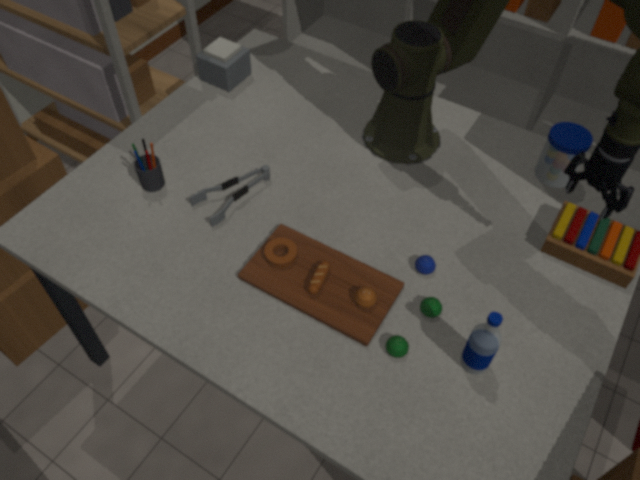

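The top view shows the tongs with the hinge at (407,297) and the jaws near (408,208) and (447,219). On the board are the brown dome at (223,208), the finger roll at (274,203) and the ring at (324,209).

Bun candidates are brown (223,208), green (177,185), green (168,238) and blue (193,281). Only the brown one on the board fits. I'll confirm it in a crop and measure.

Run:
```python
from h import *
p,d,K,T=load('top1')
cv2.imwrite('pics/crop1.png',np.hstack([cv2.resize(p[150:260,195:305],(390,390),interpolation=2),cv2.resize(p[195:310,380:495],(390,390),interpolation=2)])[:,:,::-1])
C=cloud(d,K,T); hsv=cv2.cvtColor(p,cv2.COLOR_RGB2HSV)
print('board z',np.median(C[175:190,210:340,2]),'counter',np.median(C[300:330,300:360,2]))
def comps(m,name,mn=20):
    n,l,s,c=cv2.connectedComponentsWithStats(m.astype(np.uint8))
    for i in range(1,n):
        if s[i,4]>=mn:
            P=C[l==i]; r=cv2.minAreaRect(np.argwhere(l==i)[:,::-1].astype(np.float32))
            print(name,c[i].round(1),s[i,4],'mean',P.mean(0).round(4),'zmax',np.percentile(P[:,2],[50,95]).round(4),'min',P[:,:2].min(0).round(3),'max',P[:,:2].max(0).round(3))
z=C[...,2]; reg=np.zeros(z.shape,bool)
reg[165:255,195:355]=1; comps(reg&(z>.028),'bread')
reg[:]=0; reg[195:310,390:465]=1
comps(reg&(p.max(2)<45)&(z>.03),'grip',10); comps(reg&(z>.012),'tongs',10)
m=reg&(z>.040); m[:285]=0; comps(m,'hinge',5)
reg[:]=0; reg[160:260,195:360]=1
comps(reg&(hsv[...,1]>100)&(z>.01),'board',500)
p,d,K,T=load('scene1');C=cloud(d,K,T);z=C[...,2];reg=np.zeros(z.shape,bool)
reg[225:340,240:405]=1; comps(reg&(z>.028),'bread scene')
reg[:]=0;reg[160:230,180:280]=1;comps(reg&(p.max(2)<45)&(z>.03),'grip s',10);comps(reg&(z>.012),'tongs s',10)
```

```text
board z 0.01934615802247386 counter -0.0005721359140307136
bread [273.7 203.7] 445 mean [0.6029 0.0793 0.0475] zmax [0.0452 0.05  ] min [0.317 0.003] max [0.656 0.1  ]
bread [323.4 208.9] 712 mean [ 0.5898 -0.0435  0.0462] zmax [0.0409 0.0456] min [ 0.317 -0.085] max [0.633 0.003]
bread [223.5 208. ] 368 mean [0.5909 0.2019 0.0532] zmax [0.0512 0.0597] min [0.317 0.003] max [0.62  0.231]
grip [409.  251.9] 96 mean [ 0.4826 -0.2532  0.0411] zmax [0.0419 0.0464] min [ 0.456 -0.262] max [ 0.509 -0.244]
grip [428.5 257.8] 96 mean [ 0.4679 -0.3007  0.0414] zmax [0.0419 0.048 ] min [ 0.444 -0.314] max [ 0.492 -0.288]
tongs [417.9 257. ] 683 mean [ 0.4698 -0.2737  0.0464] zmax [0.038  0.0469] min [ 0.317 -0.361] max [0.603 0.003]
hinge [407.9 296.5] 64 mean [ 0.3725 -0.2427  0.0659] zmax [0.0456 0.05  ] min [ 0.317 -0.262] max [0.382 0.003]
board [274.  209.3] 11294 mean [0.5929 0.0794 0.0278] zmax [0.0197 0.0453] min [ 0.317 -0.106] max [0.699 0.266]
bread scene [280.8 251.7] 647 mean [ 0.5998 -0.038   0.044 ] zmax [0.0392 0.044 ] min [ 0.552 -0.085] max [1.294 0.495]
bread scene [318.8 277.5] 421 mean [0.617  0.0861 0.0483] zmax [0.044  0.0492] min [0.56  0.061] max [1.294 0.495]
bread scene [365.5 297. ] 370 mean [0.61   0.2113 0.0571] zmax [0.0494 0.0593] min [0.575 0.181] max [1.294 0.495]
bread scene [397.1 337.7] 49 mean [0.6526 0.3194 0.034 ] zmax [0.0338 0.0388] min [0.641 0.306] max [0.663 0.333]
grip s [229.5 182.4] 69 mean [ 0.4742 -0.2993  0.0382] zmax [0.0384 0.0436] min [ 0.452 -0.311] max [ 0.498 -0.287]
grip s [239.9 192.2] 75 mean [ 0.4889 -0.2517  0.0388] zmax [0.0395 0.0443] min [ 0.461 -0.26 ] max [ 0.514 -0.244]
tongs s [232.5 189.8] 911 mean [ 0.4913 -0.2747  0.0386] zmax [0.0316 0.0435] min [ 0.364 -0.36 ] max [1.294 0.495]
tongs s [278.1 227.7] 11 mean [ 0.5224 -0.1015  0.018 ] zmax [0.018 0.021] min [ 0.513 -0.107] max [ 0.529 -0.096]
```

View pics/crop1.png

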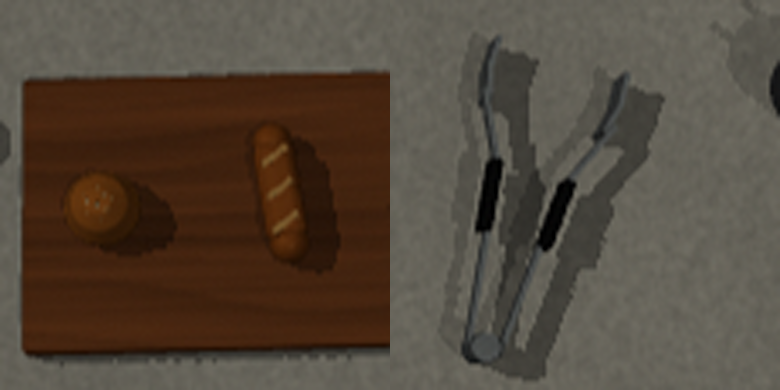

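The crop confirms it: the brown domed bun with sesame is at (223,208), with the finger roll beside it. The tongs lie open with both black grips visible. I'll add a helper that turns world targets into tool-frame units.

```bash
cat >> h.py <<'E'
from scipy.spatial.transform import Rotation as R
def plan(*tg):
    """targets (x,y,z,toolx_dir): per-row slide/turn for a tool pointing down, from the measured pose"""
    s=sense(); P=np.array(s['position']); r=R.from_quat(s['eef_rot'])
    print('now',P.round(4),'tilt',r.as_matrix()[:,2].round(4),'q',s['q'].round(2),'t',s['time_s'],'F',s['force'].round(1),'w',round(s['grip_width'],4))
    for x,y,z,a in tg:
        g=R.from_matrix(np.array([[np.cos(a),np.sin(a),0],[np.sin(a),-np.cos(a),0],[0,0,-1]]).T if 0 else np.array([[np.cos(a),np.sin(a),0],[np.sin(a),-np.cos(a),0],[0,0,-1]]))
        d=r.inv().apply(np.array([x,y,z])-P)/.25; t=(r.inv()*g).as_rotvec()/.1
        n=int(max(np.ceil(np.linalg.norm(d)/.15),np.ceil(np.linalg.norm(t)/1.0),1))
        print('total slide',d.round(3),'turn',t.round(3),'rows',n,'per row',(d/n).round(4),(t/n).round(3))
        P=np.array([x,y,z]); r=g
E
sed -i 's/g=R.from_matrix(.* if 0 else \(.*\))$/g=R.from_matrix(\1)/' h.py
python3 - <<'E'
from h import *
a=R.from_quat(sense()['eef_rot']).as_matrix()[:,0];a=np.arctan2(a[1],a[0]);print(a)
plan((.43,.2,.26,a),(.478,-.276,.26,a))
p,d,K,T=load('top1');C=cloud(d,K,T);z=C[...,2]
for f,(v0,v1,u0,u1) in (('top1',(190,225,205,240)),('scene1',(280,315,350,382))):
    p,d,K,T=load(f);C=cloud(d,K,T)[v0:v1,u0:u1].reshape(-1,3)
    C=C[(C[:,2]>.028)&(C[:,2]<.07)&(C[:,0]>.5)&(C[:,0]<.7)]; t=C[C[:,2]>.052]
    print(f,(C.min(0)+C.max(0))[:2]/2,C.max(0),t.mean(0))
E
```

```text
2.733815429681605
now [0.2377 0.5503 0.2305] tilt [-6.0e-04 -1.4e-03 -1.0e+00] q [ 1.16  0.31 -0.05  1.21  0.    1.57] t 0.1 F [ 0.9 -0.8  0.2] w 0.0853
total slide [-1.262 -0.982 -0.116] turn [-0.015 -0.     0.   ] rows 11 per row [-0.1147 -0.0892 -0.0106] [-0.001 -0.     0.   ]
total slide [-0.931 -1.672  0.   ] turn [0. 0. 0.] rows 13 per row [-0.0716 -0.1286  0.    ] [0. 0. 0.]
top1 [0.59414379 0.20420648] [0.62007552 0.23058255 0.06304409] [0.59333755 0.20415506 0.05620677]
scene1 [0.59992018 0.20703896] [0.62525798 0.23296943 0.06116893] [0.59934912 0.20562931 0.05567791]
```

{"name": "carry_out", "arguments": {
  "moves": [
    {"slide":[-0.115,-0.09,-0.01]},
    {"slide":[-0.115,-0.09,-0.01]},
    {"slide":[-0.115,-0.09,-0.01]},
    {"slide":[-0.115,-0.09,-0.01]},
    {"slide":[-0.115,-0.09,-0.01]},
    {"slide":[-0.115,-0.09,-0.01]},
    {"slide":[-0.115,-0.09,-0.01]},
    {"slide":[-0.115,-0.09,-0.01]},
    {"slide":[-0.115,-0.09,-0.01]},
    {"slide":[-0.115,-0.09,-0.01]},
    {"slide":[-0.11,-0.08,-0.01]},
    {"slide":[0,0,0]}
  ],
  "gripper": 1
}}

```text
invalid input
```

Run:
```python
from h import *
a=2.7338
save('wrist','w1')
plan((.478,-.276,.26,a),(.478,-.276,.26,2.84))
```

```text
now [0.2378 0.5504 0.2306] tilt [-5.0e-04 -1.2e-03 -1.0e+00] q [ 1.16  0.31 -0.05  1.21  0.    1.57] t 0.15 F [-0.8 -0.8  0.1] w 0.0856
total slide [-2.193 -2.654 -0.114] turn [-0.013 -0.    -0.   ] rows 23 per row [-0.0953 -0.1154 -0.005 ] [-0.001 -0.    -0.   ]
total slide [0. 0. 0.] turn [ 0.     0.    -1.062] rows 2 per row [0. 0. 0.] [ 0.     0.    -0.531]
```

View pics/w1.png

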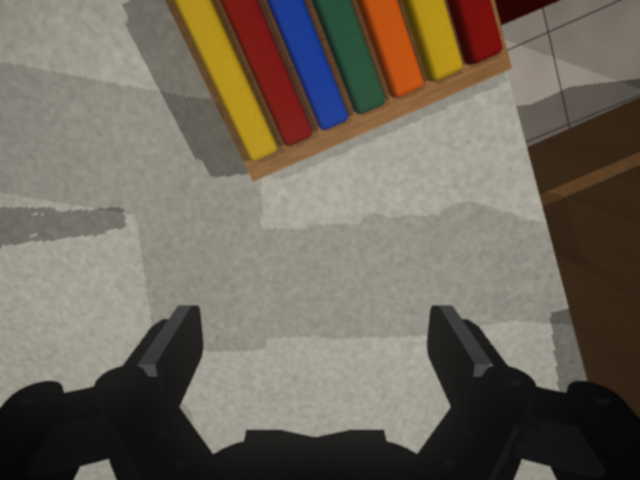

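The wrist picture only shows the block box above the start pose, because the move was refused. I'll resend it with turns included.

{"name": "carry_out", "arguments": {
  "moves": [
    {"slide":[-0.115,-0.09,-0.01],"turn":[0,0,0]},
    {"slide":[-0.115,-0.09,-0.01],"turn":[0,0,0]},
    {"slide":[-0.115,-0.09,-0.01],"turn":[0,0,0]},
    {"slide":[-0.115,-0.09,-0.01],"turn":[0,0,0]},
    {"slide":[-0.115,-0.09,-0.01],"turn":[0,0,0]},
    {"slide":[-0.115,-0.09,-0.01],"turn":[0,0,0]},
    {"slide":[-0.115,-0.09,-0.01],"turn":[0,0,0]},
    {"slide":[-0.115,-0.09,-0.01],"turn":[0,0,0]},
    {"slide":[-0.115,-0.09,-0.01],"turn":[0,0,0]},
    {"slide":[-0.115,-0.09,-0.01],"turn":[0,0,0]},
    {"slide":[-0.11,-0.08,-0.01],"turn":[0,0,0]},
    {"slide":[0,0,0],"turn":[0,0,0]}
  ],
  "gripper": 1
}}

```text
time_s: 1.15
position: [0.4323, 0.1966, 0.2592]
eef_rot: [0.205, 0.979, -0.001, 0.001]
force: [0.2, 1.1, 0.1]
grip_width: 0.0853
grip_force: 0.0
```

Run:
```python
from h import *
a=2.7338
plan((.478,-.276,.26,a),(.478,-.276,.26,2.84))
```

```text
now [0.4323 0.1966 0.2592] tilt [ 0.0018 -0.002  -1.    ] q [ 0.43  0.07 -0.29  1.22 -0.    0.84] t 1.15 F [0.2 1.1 0.1] w 0.0853
total slide [-9.270e-01 -1.657e+00  1.000e-03] turn [-0.011  0.024 -0.06 ] rows 13 per row [-7.130e-02 -1.275e-01  1.000e-04] [-0.001  0.002 -0.005]
total slide [0. 0. 0.] turn [ 0.     0.    -1.062] rows 2 per row [0. 0. 0.] [ 0.     0.    -0.531]
```

{"name": "carry_out", "arguments": {
  "moves": [
    {"slide":[-0.09,-0.13,0],"turn":[0,0,0]},
    {"slide":[-0.09,-0.13,0],"turn":[0,0,0]},
    {"slide":[-0.09,-0.13,0],"turn":[0,0,0]},
    {"slide":[-0.09,-0.13,0],"turn":[0,0,0]},
    {"slide":[-0.09,-0.13,0],"turn":[0,0,0]},
    {"slide":[-0.09,-0.13,0],"turn":[0,0,0]},
    {"slide":[-0.09,-0.13,0],"turn":[0,0,0]},
    {"slide":[-0.09,-0.13,0],"turn":[0,0,0]},
    {"slide":[-0.09,-0.13,0],"turn":[0,0,0]},
    {"slide":[-0.09,-0.13,0],"turn":[0,0,0]},
    {"slide":[-0.09,-0.13,0],"turn":[0,0,-0.5]},
    {"slide":[-0.09,-0.13,0],"turn":[0,0,-0.6]}
  ]
}}

```text
time_s: 2.15
position: [0.525, -0.2651, 0.2585]
eef_rot: [0.147, 0.989, 0.0, -0.0]
force: [0.7, 0.6, -0.1]
grip_width: 0.0852
grip_force: 0.0
```

{"name": "carry_out", "arguments": {
  "moves": [
    {"slide":[0,-0.08,0],"turn":[0,0,0]},
    {"slide":[0,0,0],"turn":[0,0,0]},
    {"slide":[0,0,0],"turn":[0,0,0]}
  ]
}}

```text
time_s: 2.4
position: [0.5189, -0.283, 0.258]
eef_rot: [0.149, 0.989, 0.001, -0.001]
force: [0.3, 1.2, 0.8]
grip_width: 0.0851
grip_force: 0.0
```

Run:
```python
from h import *
save('wrist','w2')
plan((.478,-.276,.16,2.84))
```

```text
now [ 0.5191 -0.2821  0.2583] tilt [-7.0e-04  1.2e-03 -1.0e+00] q [-0.5   0.29 -0.02  1.26  0.   -0.2 ] t 2.45 F [-0.1  0.6  0.6] w 0.0853
total slide [ 0.164 -0.025  0.393] turn [ 0.01  -0.011  0.032] rows 3 per row [ 0.0546 -0.0084  0.1311] [ 0.003 -0.004  0.011]
```

View pics/w2.png

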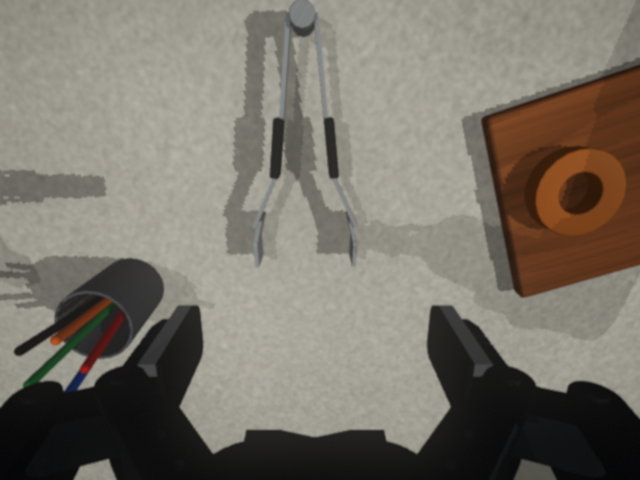

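The wrist view shows the tongs with the hinge at (302,15), grips at (277,148) and (331,148), and jaw tips at (258,262) and (354,262). The tongs axis is nearly parallel to the image vertical. Next I'll triangulate the grips and hinge against the top view.

```bash
cat >> h.py <<'E'
def tri(a,b):
    (o1,d1),(o2,d2)=a,b
    d1=d1/np.linalg.norm(d1);d2=d2/np.linalg.norm(d2)
    s=np.linalg.lstsq(np.stack([d1,-d2],1),o2-o1,rcond=None)[0]
    p,q=o1+s[0]*d1,o2+s[1]*d2; return (p+q)/2,np.linalg.norm(p-q)
E
python3 - <<'E'
from h import *
def grips(f,box):
    p,d,K,T=load(f); m=np.zeros(p.shape[:2],np.uint8); v0,v1,u0,u1=box
    m[v0:v1,u0:u1]=(p[v0:v1,u0:u1].max(2)<48)
    n,l,s,c=cv2.connectedComponentsWithStats(m); i=np.argsort(-s[1:,4])[:2]+1
    print(f,c[i].round(1),s[i,4]); return [tuple(c[k]) for k in i],K,T
gw,K,T=grips('w2',(110,185,265,345)); gt,Kt,Tt=grips('top1',(235,275,398,440)); gs,Ks,Ts=grips('scene1',(170,210,210,255))
gw.sort(); gt.sort(key=lambda c:-c[0]); gs.sort(key=lambda c:c[0])   # right grip first
for nm,g2,K2,T2 in (('top',gt,Kt,Tt),('scene',gs,Ks,Ts)):
    r=[tri(ray(*gw[k],K,T),ray(*g2[k],K2,T2)) for k in (0,1)]
    print(nm,r,'mid',(r[0][0]+r[1][0])/2)
g=[onplane(*c,.042,K,T) for c in gw]; h=onplane(302,15,.046,K,T); mid=(g[0]+g[1])/2
print('plane mid',mid,'hinge',h,'yaw',np.arctan2(*(mid-h)[[1,0]]),np.linalg.norm(mid-h), 'yaw sep',np.arctan2(-(g[1]-g[0])[0],(g[1]-g[0])[1]))
p,d,K,T=load('w2');C=cloud(d,K,T);print('depth grips',[C[int(c[1]),int(c[0])] for c in gw],'pen/hinge',C[15,302])
E
```

```text
w2 [[276.7 147.2]
 [330.9 147.1]] [477 415]
top1 [[408.7 252.1]
 [428.3 257.9]] [106 103]
scene1 [[229.4 183. ]
 [240.  192.5]] [94 94]
top [(array([ 0.46804247, -0.3032475 ,  0.03010661]), np.float64(0.001834353741468621)), (array([ 0.48304325, -0.2553131 ,  0.02730901]), np.float64(0.0016367995733761872))] mid [ 0.47554286 -0.2792803   0.02870781]
scene [(array([ 0.46792683, -0.30468487,  0.0273138 ]), np.float64(0.0018217858007851845)), (array([ 0.48249361, -0.25604562,  0.02965804]), np.float64(0.001632150535639305))] mid [ 0.47521022 -0.28036524  0.02848592]
plane mid [ 0.47352898 -0.27886598  0.042     ] hinge [ 0.37289787 -0.24833036  0.046     ] yaw -0.29461082657379556 0.10523803626761091 yaw sep -0.29658847598684746
depth grips [array([ 0.46589999, -0.30249576,  0.04372772]), array([ 0.48011897, -0.25632404,  0.04386227])] pen/hinge [ 0.37264181 -0.24828981  0.04469334]
```

Run:
```python
from h import *
plan((.4755,-.2795,.258,2.846),(.4755,-.2795,.010,2.846))
```

```text
now [ 0.5191 -0.2821  0.2583] tilt [-7.0e-04  1.2e-03 -1.0e+00] q [-0.5   0.29 -0.02  1.26  0.   -0.2 ] t 2.45 F [-0.1  0.6  0.6] w 0.0853
total slide [ 0.17  -0.041  0.001] turn [ 0.01  -0.011 -0.028] rows 2 per row [ 0.0848 -0.0206  0.0007] [ 0.005 -0.005 -0.014]
total slide [0.    0.    0.992] turn [0. 0. 0.] rows 7 per row [0.     0.     0.1417] [0. 0. 0.]
```

{"name": "carry_out", "arguments": {
  "moves": [
    {"slide":[0.085,-0.02,0],"turn":[0,0,-0.03]},
    {"slide":[0.085,-0.02,0],"turn":[0,0,0]},
    {"slide":[0,0,0.14],"turn":[0,0,0]},
    {"slide":[0,0,0.14],"turn":[0,0,0]},
    {"slide":[0,0,0.14],"turn":[0,0,0]},
    {"slide":[0,0,0.1],"turn":[0,0,0]},
    {"slide":[0,0,0],"turn":[0,0,0]},
    {"slide":[0,0,0],"turn":[0,0,0]}
  ]
}}

```text
time_s: 3.12
position: [0.4749, -0.2779, 0.1283]
eef_rot: [0.146, 0.989, 0.001, -0.001]
force: [-0.2, -0.5, -0.2]
grip_width: 0.085
grip_force: 0.0
```

Run:
```python
from h import *
plan((.4755,-.2795,.010,2.846))
```

```text
now [ 0.4749 -0.2779  0.1283] tilt [-0.0024  0.0018 -1.    ] q [-0.53  0.29 -0.33  0.96  0.   -0.24] t 3.1167 F [-0.2 -0.5 -0.2] w 0.085
total slide [-0.005 -0.006  0.473] turn [ 0.01  -0.028  0.027] rows 4 per row [-0.0014 -0.0015  0.1183] [ 0.002 -0.007  0.007]
```

{"name": "carry_out", "arguments": {
  "moves": [
    {"slide":[-0.002,-0.003,0.12],"turn":[0,0,0]},
    {"slide":[-0.003,-0.003,0.12],"turn":[0,0,0]},
    {"slide":[0,0,0.09],"turn":[0,0,0]},
    {"slide":[0,0,0.07],"turn":[0,0,0]},
    {"slide":[0,0,0.04],"turn":[0,0,0]},
    {"slide":[0,0,0.033],"turn":[0,0,0]},
    {"slide":[0,0,0],"turn":[0,0,0]},
    {"slide":[0,0,0],"turn":[0,0,0]}
  ]
}}

```text
time_s: 3.78
position: [0.4774, -0.2821, 0.0118]
eef_rot: [0.147, 0.989, -0.0, 0.001]
force: [-0.1, 0.9, 0.0]
grip_width: 0.0851
grip_force: 0.0
```

{"name": "carry_out", "arguments": {
  "moves": [
    {"slide":[0,0,0],"turn":[0,0,0]},
    {"slide":[0,0,0],"turn":[0,0,0]},
    {"slide":[0,0,0],"turn":[0,0,0]},
    {"slide":[0,0,0],"turn":[0,0,0]},
    {"slide":[0,0,0],"turn":[0,0,0]},
    {"slide":[0,0,0],"turn":[0,0,0]}
  ],
  "gripper": 0.54,
  "newtons": 30
}}

```text
time_s: 4.28
position: [0.4785, -0.283, 0.0129]
eef_rot: [0.147, 0.989, -0.001, 0.002]
force: [-0.3, 1.3, 10.7]
grip_width: 0.0461
grip_force: 8.6
```

{"name": "carry_out", "arguments": {
  "moves": [
    {"slide":[0,0,-0.01],"turn":[0,0,0]},
    {"slide":[0,0,-0.02],"turn":[0,0,0]},
    {"slide":[0,0,-0.04],"turn":[0,0,0]},
    {"slide":[0,0,-0.06],"turn":[0,0,0]},
    {"slide":[0,0,-0.08],"turn":[0,0,0]},
    {"slide":[0,0,-0.1],"turn":[0,0,0]},
    {"slide":[0,0,-0.1],"turn":[0,0,0]},
    {"slide":[0,0,-0.1],"turn":[0,0,0]},
    {"slide":[0,0,-0.06],"turn":[0,0,0]},
    {"slide":[0,0,-0.02],"turn":[0,0,0]},
    {"slide":[0,0,0],"turn":[0,0,0]},
    {"slide":[0,0,0],"turn":[0,0,0]}
  ]
}}

```text
time_s: 5.28
position: [0.476, -0.2816, 0.1576]
eef_rot: [0.147, 0.989, 0.0, -0.0]
force: [-0.2, -0.5, -2.1]
grip_width: 0.0461
grip_force: 5.3
```

Run:
```python
from h import *
save('wrist','w3'); plan()
a,_=save('scene','s3')
w=cv2.imread('pics/w3.png');cv2.imwrite('pics/w3c.png',np.hstack([cv2.resize(w,(400,300)),cv2.resize(cv2.cvtColor(a,4)[100:250,150:350],(400,300))]))
```

```text
now [ 0.4756 -0.2813  0.157 ] tilt [-1.6e-03  9.0e-04 -1.0e+00] q [-0.53  0.27 -0.28  1.02 -0.   -0.24] t 5.3333 F [ 0.5 -0.1 -2.3] w 0.0464
```

View pics/w3c.png

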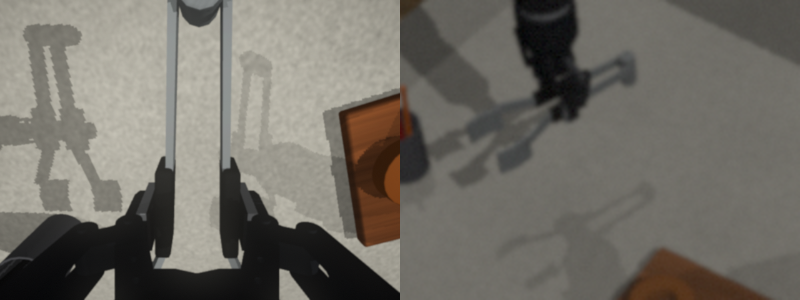

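The tongs hang level in the gripper: hinge at the top centre of the wrist view, jaws ahead of the gripper. Next I'll measure the tongs' pose relative to the tool, using the wrist, top and scene views.

Run:
```python
from h import *
s=sense(); P=np.array(s['position']); r=R.from_quat(s['eef_rot'])
print('tcp',P)
save('top','t3')
for f in ('w3','t3','s3'):
    p,d,K,T=load(f);C=cloud(d,K,T).reshape(-1,3)
    L=r.inv().apply(C-P); L[:,0]*=-1; L[:,2]*=-1   # tongs-like axes: x fwd, z up from TCP
    L=L[d.ravel()>0]
    def show(n,m):
        if m.sum()>5: print(f,n,m.sum(),'med',np.median(L[m],0).round(4),'min',np.percentile(L[m],3,0).round(4),'max',np.percentile(L[m],97,0).round(4))
    h=(abs(L[:,2]-.02)<.035)
    show('hinge',h&(L[:,0]<-.085)&(L[:,0]>-.14)&(abs(L[:,1])<.03))
    show('jaw+',h&(L[:,0]>.06)&(L[:,0]<.14)&(L[:,1]>.02)&(L[:,1]<.07)); show('jaw-',h&(L[:,0]>.06)&(L[:,0]<.14)&(L[:,1]<-.02)&(L[:,1]>-.07))
# bun from the two fixed views: silhouette centre of brighter orange, rays triangulated
```

```text
tcp [ 0.47541697 -0.28118778  0.15661561]
w3 hinge 5566 med [-0.1014  0.0005  0.0254] min [-0.1058 -0.0132 -0.0038] max [-0.0861  0.014   0.0329]
t3 hinge 40 med [-0.0983  0.0161  0.0231] min [-0.1116  0.0131 -0.0016] max [-0.0851  0.0175  0.0293]
t3 jaw+ 108 med [0.0867 0.0379 0.02  ] min [ 0.0624  0.0332 -0.0106] max [0.1151 0.0401 0.0271]
s3 hinge 169 med [-0.1029  0.01    0.0196] min [-0.1177 -0.0093 -0.0103] max [-0.0862  0.0191  0.0321]
s3 jaw+ 223 med [0.0938 0.0389 0.0077] min [ 0.0642  0.0331 -0.0124] max [0.1179 0.0434 0.0237]
s3 jaw- 228 med [ 0.0909 -0.0323  0.0074] min [ 0.0634 -0.0378 -0.0136] max [ 0.1174 -0.0274  0.0232]
```

Run:
```python
from h import *
def bun(f,box):
    p,d,K,T=load(f); v0,v1,u0,u1=box; C=cloud(d,K,T); m=np.zeros(d.shape,np.uint8)
    m[v0:v1,u0:u1]=((C[...,2]>.027)&(C[...,2]<.075))[v0:v1,u0:u1]
    n,l,s,c=cv2.connectedComponentsWithStats(m); i=np.argmax(s[1:,4])+1
    (u,v),rad=cv2.minEnclosingCircle(np.argwhere(l==i)[:,::-1].astype(np.float32)); print(f,u,v,rad,c[i],s[i])
    print(' plane .039',onplane(*c[i],.039,K,T)); return ray(*c[i],K,T)
a=bun('top1',(190,225,205,240)); b=bun('scene1',(280,315,350,382)); print(tri(a,b))
w=None
p,d,K,T=load('w2')
plan((.40,-.15,.20,3.0),(.47,.207,.20,np.pi))
```

```text
top1 223.46153259277344 207.84616088867188 10.841890335083008 [223.46321526 207.96457766] [213 198  22  21 367]
 plane .039 [0.59393873 0.20413375 0.039     ]
scene1 365.5 297.5 11.068072319030762 [365.56639566 297.14634146] [355 287  22  21 369]
 plane .039 [0.59930712 0.20685906 0.039     ]
(array([0.59533281, 0.20517853, 0.03233742]), np.float64(5.606150578313162e-05))
now [ 0.4754 -0.2812  0.1566] tilt [-0.0023  0.0014 -1.    ] q [-0.53  0.27 -0.28  1.02 -0.   -0.24] t 5.4333 F [ 0.1  0.2 -1.6] w 0.0458
total slide [ 0.442  0.415 -0.172] turn [ 0.008 -0.026 -1.532] rows 5 per row [ 0.0883  0.0829 -0.0345] [ 0.002 -0.005 -0.306]
total slide [-0.076  1.453  0.   ] turn [ 0.     0.    -1.416] rows 10 per row [-0.0076  0.1453  0.    ] [ 0.     0.    -0.142]
```

{"name": "carry_out", "arguments": {
  "moves": [
    {"slide":[0,0,-0.02],"turn":[0,0,-0.2]},
    {"slide":[0,0,-0.03],"turn":[0,0,-0.4]},
    {"slide":[0,0,-0.04],"turn":[0,0,-0.5]},
    {"slide":[0,0,-0.04],"turn":[0,0,-0.6]},
    {"slide":[0,0,-0.03],"turn":[0,0,-0.6]},
    {"slide":[0,0,-0.02],"turn":[0,0,-0.45]},
    {"slide":[0,0,0],"turn":[0,0,-0.2]},
    {"slide":[0,0.02,0],"turn":[0,0,0]},
    {"slide":[0,0.04,0],"turn":[0,0,0]},
    {"slide":[0,0.06,0],"turn":[0,0,0]},
    {"slide":[0,0.08,0],"turn":[0,0,0]},
    {"slide":[0,0.1,0],"turn":[0,0,0]}
  ]
}}

```text
time_s: 6.43
position: [0.4758, -0.2053, 0.2024]
eef_rot: [0.001, 1.0, 0.0, -0.0]
force: [0.1, 1.1, -0.8]
grip_width: 0.046
grip_force: 5.3
```

{"name": "carry_out", "arguments": {
  "moves": [
    {"slide":[0,0.11,0],"turn":[0,0,0]},
    {"slide":[0,0.12,0],"turn":[0,0,0]},
    {"slide":[0,0.12,0],"turn":[0,0,0]},
    {"slide":[0,0.12,0],"turn":[0,0,0]},
    {"slide":[0,0.12,0],"turn":[0,0,0]},
    {"slide":[0,0.12,0],"turn":[0,0,0]},
    {"slide":[0,0.12,0],"turn":[0,0,0]},
    {"slide":[0,0.12,0],"turn":[0,0,0]},
    {"slide":[0,0.12,0],"turn":[0,0,0]},
    {"slide":[0,0.1,0],"turn":[0,0,0]},
    {"slide":[0,0.08,0],"turn":[0,0,0]},
    {"slide":[0,0.06,0],"turn":[0,0,0]}
  ]
}}

```text
time_s: 7.43
position: [0.4747, 0.1236, 0.2026]
eef_rot: [-0.001, 1.0, 0.0, -0.001]
force: [1.7, -0.2, -1.7]
grip_width: 0.046
grip_force: 5.3
```

{"name": "carry_out", "arguments": {
  "moves": [
    {"slide":[0,0.04,0],"turn":[0,0,0]},
    {"slide":[0,0.02,0],"turn":[0,0,0]},
    {"slide":[0,0,0],"turn":[0,0,0]},
    {"slide":[0,0,0],"turn":[0,0,0]},
    {"slide":[0,0,0],"turn":[0,0,0]}
  ]
}}

```text
time_s: 7.85
position: [0.4761, 0.1351, 0.203]
eef_rot: [0.0, 1.0, -0.0, -0.0]
force: [-0.5, -0.2, -0.5]
grip_width: 0.0464
grip_force: 5.3
```

Run:
```python
from h import *
plan((.502,.204,.10,np.pi),(.502,.204,.036,np.pi))
```

```text
now [0.4761 0.1351 0.203 ] tilt [-2.e-04 -4.e-04 -1.e+00] q [ 0.28  0.13 -0.34  1.1  -0.    0.28] t 7.85 F [-0.5 -0.2 -0.5] w 0.0464
total slide [-0.103  0.276  0.412] turn [-0.004 -0.002 -0.007] rows 4 per row [-0.0258  0.069   0.1029] [-0.001 -0.001 -0.002]
total slide [0.    0.    0.256] turn [0. 0. 0.] rows 2 per row [0.    0.    0.128] [0. 0. 0.]
```

{"name": "carry_out", "arguments": {
  "moves": [
    {"slide":[-0.015,0.03,0.02],"turn":[0,0,0]},
    {"slide":[-0.02,0.055,0.05],"turn":[0,0,0]},
    {"slide":[-0.02,0.06,0.07],"turn":[0,0,0]},
    {"slide":[-0.02,0.06,0.07],"turn":[0,0,0]},
    {"slide":[-0.02,0.05,0.07],"turn":[0,0,0]},
    {"slide":[-0.01,0.02,0.04],"turn":[0,0,0]},
    {"slide":[0,0,0.02],"turn":[0,0,0]},
    {"slide":[0,0,0],"turn":[0,0,0]},
    {"slide":[0,0,0],"turn":[0,0,0]},
    {"slide":[0,0,0],"turn":[0,0,0]}
  ]
}}

```text
time_s: 8.68
position: [0.5029, 0.2041, 0.1188]
eef_rot: [0.0, 1.0, 0.0, 0.0]
force: [0.2, 0.1, -1.8]
grip_width: 0.0463
grip_force: 5.3
```

Run:
```python
from h import *
t,_=save('top','t4'); s,_=save('scene','s4'); plan()
st=sense(); P=np.array(st['position']); r=R.from_quat(st['eef_rot'])
for f in ('t4','s4'):
    p,d,K,T=load(f);C=cloud(d,K,T).reshape(-1,3)
    L=C-P; h=(abs(L[:,2]-.007)<.024)&(L[:,0]>.06)&(L[:,0]<.14)
    for n,m in (('jaw+',h&(L[:,1]>.02)&(L[:,1]<.07)),('jaw-',h&(L[:,1]<-.02)&(L[:,1]>-.07))):
        if m.sum()>5: print(f,n,m.sum(),np.median(C[m],0).round(4),np.percentile(C[m],3,0).round(4),np.percentile(C[m],97,0).round(4))
    m=(C[:,2]>.03)&(C[:,2]<.068)&(abs(C[:,0]-.595)<.04)&(abs(C[:,1]-.205)<.04); print(f,'bun',m.sum(),np.percentile(C[m],3,0),np.percentile(C[m],97,0))
cv2.imwrite('pics/c4.png',cv2.cvtColor(np.hstack([cv2.resize(t[150:290,170:310],(400,400)),cv2.resize(s[230:350,310:430],(400,400))]),4))
```

```text
now [0.5032 0.2043 0.1191] tilt [ 1.6e-03  6.0e-04 -1.0e+00] q [ 0.39  0.28 -0.36  0.93 -0.    0.39] t 8.7833 F [-0.5 -0.1 -0.8] w 0.0464
t4 jaw- 94 [0.5919 0.1677 0.1394] [0.5652 0.1653 0.1081] [0.618  0.172  0.1458]
t4 bun 291 [0.57059113 0.18579933 0.03748084] [0.61669519 0.22611003 0.06080159]
s4 jaw+ 124 [0.6029 0.2421 0.1348] [0.5692 0.2374 0.107 ] [0.6235 0.2448 0.1461]
s4 jaw- 160 [0.5925 0.171  0.1319] [0.5668 0.1668 0.1048] [0.6219 0.1745 0.1445]
s4 bun 361 [0.58172591 0.18559492 0.03255192] [0.6222442  0.22980997 0.05951617]
```

View pics/c4.png

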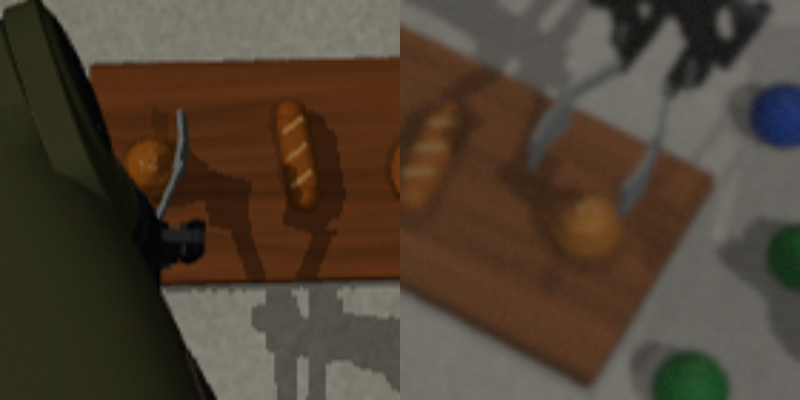

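The jaws straddle the bun symmetrically in y, with the bun's centre about 3 mm further ahead in x. I'll descend with that correction.

{"name": "carry_out", "arguments": {
  "moves": [
    {"slide":[-0.006,0,0.02],"turn":[0,0,0]},
    {"slide":[-0.004,0,0.04],"turn":[0,0,0]},
    {"slide":[0,0,0.05],"turn":[0,0,0]},
    {"slide":[0,0,0.05],"turn":[0,0,0]},
    {"slide":[0,0,0.05],"turn":[0,0,0]},
    {"slide":[0,0,0.04],"turn":[0,0,0]},
    {"slide":[0,0,0.03],"turn":[0,0,0]},
    {"slide":[0,0,0.02],"turn":[0,0,0]},
    {"slide":[0,0,0.01],"turn":[0,0,0]},
    {"slide":[0,0,0],"turn":[0,0,0]},
    {"slide":[0,0,0],"turn":[0,0,0]}
  ]
}}

```text
time_s: 9.7
position: [0.5053, 0.2046, 0.0408]
eef_rot: [-0.0, 1.0, 0.0, 0.0]
force: [0.0, -0.3, -1.5]
grip_width: 0.0461
grip_force: 5.3
```

Run:
```python
from h import *
s,_=save('scene','s5'); w,_=save('wrist','w5'); plan((.505,.204,.038,np.pi))
cv2.imwrite('pics/c5.png',cv2.cvtColor(np.hstack([cv2.resize(w,(400,400)),cv2.resize(s[230:350,310:430],(400,400))]),4))
```

```text
now [0.5056 0.2047 0.0412] tilt [ 1.e-03  4.e-04 -1.e+00] q [ 0.38  0.36 -0.44  0.76 -0.    0.38] t 9.8 F [ 0.2  0.7 -1.5] w 0.046
total slide [ 0.002 -0.003  0.013] turn [0.004 0.01  0.002] rows 1 per row [ 0.0024 -0.0028  0.0126] [0.004 0.01  0.002]
```

View pics/c5.png

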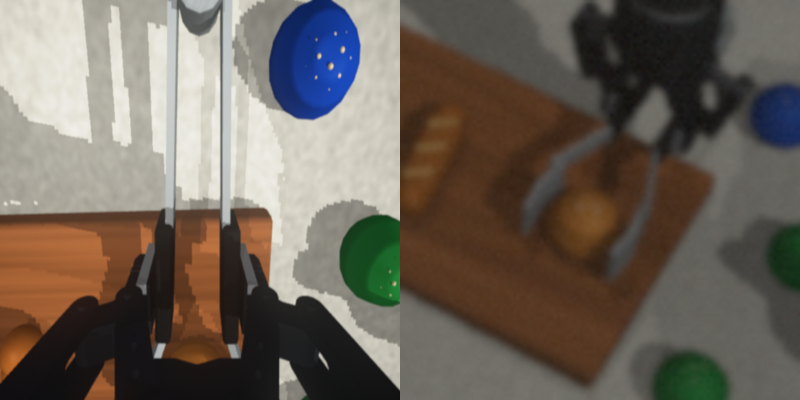

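The bun sits between the jaws, with no contact force. Closing now.

{"name": "carry_out", "arguments": {
  "moves": [
    {"slide":[0,0,0.006],"turn":[0,0,0]},
    {"slide":[0,0,0],"turn":[0,0,0]},
    {"slide":[0,0,0],"turn":[0,0,0]},
    {"slide":[0,0,0],"turn":[0,0,0]},
    {"slide":[0,0,0],"turn":[0,0,0]},
    {"slide":[0,0,0],"turn":[0,0,0]},
    {"slide":[0,0,0],"turn":[0,0,0]},
    {"slide":[0,0,0],"turn":[0,0,0]},
    {"slide":[0,0,0],"turn":[0,0,0]}
  ],
  "gripper": 0,
  "newtons": 35
}}

```text
time_s: 10.55
position: [0.5056, 0.2047, 0.0393]
eef_rot: [-0.0, 1.0, 0.0, 0.001]
force: [1.1, 0.4, 3.2]
grip_width: 0.0356
grip_force: 35.4
```

{"name": "carry_out", "arguments": {
  "moves": [
    {"slide":[0,0,-0.01],"turn":[0,0,0]},
    {"slide":[0,0,-0.02],"turn":[0,0,0]},
    {"slide":[0,0,-0.04],"turn":[0,0,0]},
    {"slide":[0,0,-0.06],"turn":[0,0,0]},
    {"slide":[0,0,-0.08],"turn":[0,0,0]},
    {"slide":[0,0,-0.1],"turn":[0,0,0]},
    {"slide":[0,0,-0.1],"turn":[0,0,0]},
    {"slide":[0,0,-0.1],"turn":[0,0,0]},
    {"slide":[0,0,-0.08],"turn":[0,0,0]},
    {"slide":[0,0,-0.05],"turn":[0,0,0]},
    {"slide":[0,0,-0.03],"turn":[0,0,0]},
    {"slide":[0,0,-0.01],"turn":[0,0,0]}
  ]
}}

```text
time_s: 11.55
position: [0.5052, 0.2046, 0.2106]
eef_rot: [-0.0, 1.0, 0.0, 0.001]
force: [0.4, -0.5, -1.9]
grip_width: 0.0355
grip_force: 35.4
```

{"name": "carry_out", "arguments": {
  "moves": [
    {"slide":[0,0,0],"turn":[0,0,0]},
    {"slide":[0,0,0],"turn":[0,0,0]},
    {"slide":[0,0,0],"turn":[0,0,0]},
    {"slide":[0,0,0],"turn":[0,0,0]},
    {"slide":[0,0,0],"turn":[0,0,0]},
    {"slide":[0,0,0],"turn":[0,0,0]}
  ]
}}

```text
time_s: 12.05
position: [0.5048, 0.2044, 0.2085]
eef_rot: [-0.0, 1.0, -0.0, -0.0]
force: [0.2, -0.1, -2.2]
grip_width: 0.0355
grip_force: 35.4
```

Run:
```python
from h import *
s,d=save('scene','s6'); plan()
p,d,K,T=load('s6');C=cloud(d,K,T);h=cv2.cvtColor(p,cv2.COLOR_RGB2HSV)
m=(abs(C[...,0]-.6)<.05)&(abs(C[...,1]-.205)<.045)&(C[...,2]>.1)&(h[...,1]>120);print(m.sum(),np.percentile(C[m],3,0),np.percentile(C[m],97,0))
cv2.imwrite('pics/c6.png',cv2.cvtColor(cv2.resize(s[150:350,250:450],(600,600)),4))
```

```text
now [0.5048 0.2044 0.2086] tilt [-7.e-04 -3.e-04 -1.e+00] q [ 0.38  0.22 -0.22  1.13  0.    0.38] t 12.1 F [ 0.   1.1 -1. ] w 0.0356
372 [0.55806194 0.18495058 0.19876172] [0.62154242 0.22276426 0.65600908]
```

View pics/c6.png

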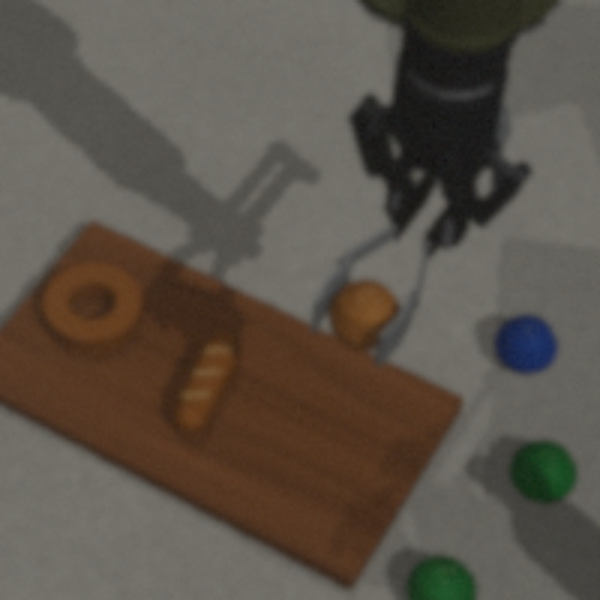

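The bun hangs in the jaws about 17 cm above the board, and the other breads haven't moved. Handing in.

```bash
python3 -c "
from plant import finish_job; print(finish_job())"
```

```text
the job is handed in; nothing more can be done
None
```

I picked up the tongs, closed them on the sesame bun and handed the job in at about 12 s with the bun still held about 17 cm above the board; nothing else appeared to be touched or moved, and no verdict came back.

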